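# Find the bur tray that fits the bench riser's bay and clip it in

### The arm

A 6-joint arm with a two-finger parallel gripper is mounted at the origin on the work surface. World frame = base frame: x ahead of the robot, y to its left, z up, the work surface at z = 0. Lengths are in m, angles in rad, forces in N, time in s.
With the tool pointing down it reaches from about 0.375 to 0.9 m from the base axis. Payload 3.1 kg.
Tool frame: the origin (TCP) lies at the centre of the arm's flange, where the gripper is bolted on; the fingertips stand 182 mm ahead of it and the grasp point (between the pads) lies 164 mm ahead of it; z points along the fingers, y is the line along which they close (so a half turn about z gives the same grasp; the last joint's range is limited). The gripper opens to 87 mm and grips with 3 to 60 N. Pads are 19 mm wide; open, the fingers measure 117 mm over their backs; the gripper's body (75 mm by 190 mm) begins 51 mm behind the grasp point.
Start: joints at [-1.405, 0.527, 1.433, -0, 1.181, -0.178], TCP at [0.211, -0.588, 0.405] pointing down, gripper open.
Joint ranges: [-3.08, 3.08], [-0.75, 2.2], [0.22, 2.44], [-1.43, 4.57], [0, 2.65], [-2.85, 2.85]. Speed limits (rad/s): [2.79, 2.79, 3.14, 3.14, 3.14, 3.14].

### API

Orientations are given as a unit quaternion [x, y, z, w].
In Python, from rig import * gives the robot as it stands.
- The arm moves only by the tool move_arm, never from a script. Its argument "commands" is a list that holds one entry, the list of rows, each a list of 6 numbers: the shift along the tool's x, y, z in units of 40 mm (1.0 is 40 mm), then the turn, a rotation vector about the tool's x, y, z in rad. A call has 1 to 12 rows; each row is the pose to reach, as a shift and turn from the pose commanded when the call began, along the tool's axes at that moment; what a row does not reach only later rows make up. A row lasts 1/8 s, in which the tool goes at most 62.5 mm and 10.7 degrees, less where a joint would pass 70% of its speed; a pose out of reach is approached as far as the arm can. A call with a gripper value outside its range is refused whole. "claw" is the closure, from -1 (fully open) to 1 (shut), so that 0 is half open, set as the call begins (left out, the last holds). The fingers move at their own pace and stop on an object; "squeeze" is the grip in N (left out, the last holds). Time passes only in rows, so rows that repeat a pose let the fingers close. It gives the time, the measured TCP pose, the force, the opening and the grip force at its end, in the units of the state.
- get_obs(): the state, without advancing time (a new reading comes with each control period).
- camera(name): name is "side" or "top"; returns a dict with "pixels" (384x512x3 uint8, blue, green, red), "range_z" (384x512 float32, m along the optical axis (not along the pixel's ray), 0 where there is no reading), "camera_matrix" (3x3 intrinsics, pixels), "extrinsics" (4x4, takes a point from world to camera coordinates). Camera axes: x right, y up, looking along -z (the intrinsics and any distortion apply to the point x, -y, -z); pixel columns grow to the right and rows downward; lengths in m; the calibration is good to about 2 mm. A picture is of the moment at which its call begins.
- hand_in(): hands the job in; it is judged then, once.
The state is a dict: "time": time; "q": joint angles; "joint_velocities": joint speeds; "joint_torque": joint torques, N m; "position": TCP position; "tool_rot": TCP orientation; "ft_force": force on the tool from outside, world axes, zero at the start; "moment": the same for the moment, N m; "grip_width": finger opening in m; "grip_force": force on a finger pad.
Only numpy, scipy, OpenCV 4.12 (cv2) and the standard library are available. Lean on these libraries where they do the work, as an engineer would, in place of code of your own. Each camera call takes 0.05 s, during which the arm holds its last target. There are 200 camera calls.

### The job

Only one of the three bur trays (yellow, green and blue fronts) fits the open middle bay of the bench riser. Swing the spring clip out of the way, find the right tray by trying them at the bay, slide it fully home with its front flush, and swing the clip back square across it. Leave the other two trays upright on the bench, a good hand's breadth or more clear of the bay, never tip a tray over on its side, and do not disturb the cup, jar, jade blank or handpiece.

Things in the scene. Friction and masses are not known exactly. Their poses are not given: they have to be found in the camera images.
- riser: Low wooden bench riser, fixed, 385 wide x 104 deep x 58 mm high: three bays side by side under its top. The side bays are shut by yellow fronts, flush; the middle one is open and empty under a clear acrylic cover. Origin as bay_mouth. On the bench with no sill; bay opening 115 x 52 mm high between 10 mm uprights.
- bay_mouth (a point): Middle of the open bay's mouth, in the plane of the riser's front, at bench height. x points straight into the bay, y left as one looks in, z up. The right tray goes 95 mm in to the rear stop; its front is then flush with the riser's front.
- bay_passage (a point): Entry of the bay's lining (side runners and top strip), 15 mm inside the mouth, bench height, axes as bay_mouth. The lining differs from start to start: its passage, centred, is 3 mm wider and 3 mm higher than one of the trays and admits only that one. Any other tray stops dead with less than 25 mm of its length past the mouth.
- clip (a joint): Swing (rad) of the steel clip about its vertical pivot: 0 = closed, strip square across the mouth (pivot towards -y of bay_mouth), against a stop; grows as it swings out to -x (1.57: strip towards the robot) and on to the left; stop at 2.6. Starts at 0 to 0.2. Stays where left; about 0.5 N at the pin moves it. Strip 105 long, 6 thick, 12 to 24 mm above the bench.
- clip_pivot (a point): Clip's pivot axis, 18 mm above the bench, fixed 13 mm before the riser's front and 72 mm left of the bay's middle. Screw and pillar 18 mm across, 30 mm high.
- clip_pin (a point): Axis of the clip's upright brass thumb pin, 42 mm above the bench; pin 10 mm across, top at 52 mm, free on all sides above 24 mm. It stands on a bar 30 mm long, square off the strip's end (towards -x of bay_mouth when closed, so 43 mm before the riser's front), 109 mm from the pivot axis.
- tray_a_mid (a point): Centre, 15 mm up, of the open plywood bur tray with the yellow front: 95 long (x) x 104 wide (y) x 30 mm high, loose, 0.11 to 0.22 kg. Its +x end (corners cut by 8 mm) goes in first. The yellow front wall at -x is 8 mm thick, side walls 5, floor 4 mm. A block with burs, to 26 mm high, fills the rear inside; the 50 mm next to the front wall are empty.
- tray_b_mid (a point): Centre, 19 mm up, of the open plywood bur tray with the green front: 95 long (x) x 97 wide (y) x 38 mm high, loose, 0.11 to 0.22 kg. Its +x end (corners cut by 8 mm) goes in first. The green front wall at -x is 8 mm thick, side walls 5, floor 4 mm. A block with burs, to 26 mm high, fills the rear inside; the 50 mm next to the front wall are empty.
- tray_c_mid (a point): Centre, 23 mm up, of the open plywood bur tray with the blue front: 95 long (x) x 90 wide (y) x 46 mm high, loose, 0.11 to 0.22 kg. Its +x end (corners cut by 8 mm) goes in first. The blue front wall at -x is 8 mm thick, side walls 5, floor 4 mm. A block with burs, to 26 mm high, fills the rear inside; the 50 mm next to the front wall are empty.
- cup: Bystander: steel cup, 56 mm across, 60 mm high; origin at the centre of its underside.
- jar: Bystander: amber jar with black cap, 46 mm across, 58 mm high; origin at the centre of its underside.
- jade: Bystander: green jade blank, 62 (x) x 40 (y) x 30 mm; origin at the centre of its underside.
- handpiece: Bystander: black handpiece lying in a steel cradle, about 34 (x) x 170 (y) x 48 mm high; origin at the centre of the cradle's underside.
Things that resemble listed ones, but are neither listed nor needed, are in the scene too. What is shaped like the part that bears tray_a_mid but orange or red is not meant. What is shaped like the part that bears tray_c_mid but turquoise is not meant.

How it is judged:
By the outcome, as a careful person would: the job done as asked, in the order asked, and still so for the second after the job is handed in, with the robot touching nothing.
It also fails if it takes over 72 s, if anything falls off the work surface, if the arm or the gripper's body presses on something with over 40 N, if the wrist force passes 120 N, or if a joint passes its speed limit or range.

## Working session

There is one attempt and no reset: what is moved stays moved. The work goes in short steps, Python scripts to look and compute and a tool call to move; the robot and the scene stay as the last step left them, time stands still between calls to the robot, and variables do not carry over. Pictures are saved under pics/ and viewed, at most 10 in all, crops included, and the job is handed in when it is done.

Besides the shell and the picture viewer there is one more tool, called after "Call:" as name(argument=value, ...), one argument or row to a line, values as JSON. move_arm: Moves the arm, as the interface text tells. Its arguments: {"type":"object","properties":{"commands":{"type":"array","items":{"type":"array","items":{"type":"array","items":{"type":"number"}}}},"claw":{"type":"number"},"squeeze":{"type":"number"}},"required":["commands"]}

```bash
mkdir -p pics
cat > h.py <<'E'
from rig import *
import numpy as np, cv2
def snap(n,f):
    c=camera(n); cv2.imwrite('pics/'+f+'.png',c['pixels']); np.savez('pics/'+f,**c); return c
def load(f): return np.load('pics/'+f+'.npz')
def pt(c,u,v,z=None):
    K=c['camera_matrix'];E=c['extrinsics'];R=E[:3,:3];t=E[:3,3]
    d=np.array([(u-K[0,2])/K[0,0],-(v-K[1,2])/K[1,1],-1.])
    o=-R.T@t; w=R.T@d
    if z is None:
        r=c['range_z'][int(round(v)),int(round(u))]; return o+w*r
    return o+w*(z-o[2])/w[2]
E
python3 - <<'E'
from h import *
for n in('top','side'):
    c=snap(n,n+'0'); print(c['camera_matrix'],c['extrinsics'],[k for k in c])
print(get_obs())
a=cv2.imread('pics/top0.png');b=cv2.imread('pics/side0.png')
cv2.imwrite('pics/top0b.png',cv2.resize(a,(800,600)));cv2.imwrite('pics/side0b.png',cv2.resize(b,(800,600)))
E
```

```text
[[497.70406261   0.         261.75802416]
 [  0.         497.70406261 193.72724301]
 [  0.           0.           1.        ]] [[-0.02854533 -0.9995517   0.00903099  0.05846257]
 [ 0.99564434 -0.02762922  0.08904479 -0.49389769]
 [-0.08875535  0.01153347  0.99598668 -1.46435754]
 [ 0.          0.          0.          1.        ]] ['pixels', 'range_z', 'camera_matrix', 'extrinsics']
[[397.8905531    0.         262.87325689]
 [  0.         397.8905531  197.55090798]
 [  0.           0.           1.        ]] [[-0.96922114 -0.24612273 -0.00582882  0.50306024]
 [ 0.17102728 -0.69015113  0.70316505 -0.08660196]
 [-0.17708767  0.68052555  0.71100277 -0.97721977]
 [ 0.          0.          0.          1.        ]] ['pixels', 'range_z', 'camera_matrix', 'extrinsics']
{'time': 0.1, 'q': array([-1.40549559e+00,  5.28358510e-01,  1.43376221e+00,  3.15213629e-06,
        1.18143111e+00, -1.78528251e-01]), 'joint_velocities': array([ 0.00069461,  0.00026021, -0.00230034,  0.0002995 , -0.00040613,
       -0.00130972]), 'joint_torque': array([ 1.35978548e-04, -4.40985632e+01, -1.77150732e+01,  6.34162081e-02,
        5.33300964e-02, -5.16397745e-05]), 'position': array([ 0.21064363, -0.58810435,  0.40388199]), 'tool_rot': array([ 9.85258692e-01,  1.71068262e-01,  7.93620440e-06, -9.79559129e-04]), 'ft_force': array([ 0.55093115, -0.87597933, -0.27634162]), 'moment': array([ 0.01066237,  0.04829434, -0.00139963]), 'grip_force': 0.0, 'grip_width': 0.08739456849771933}
```

View pics/top0b.png

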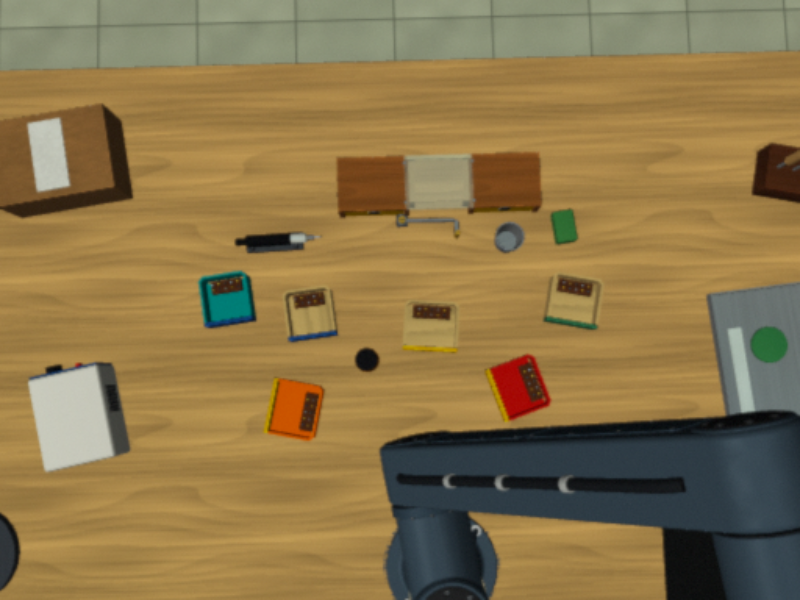

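View pics/side0b.png

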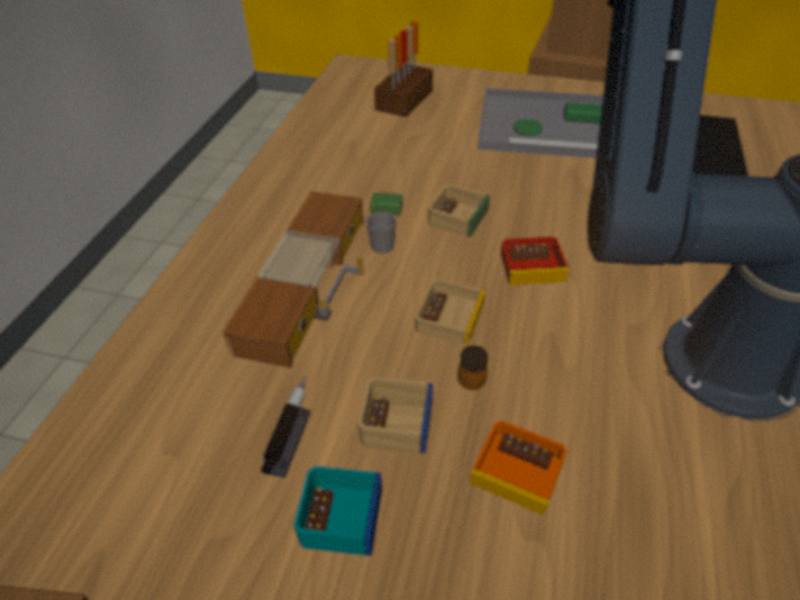

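Run:
```python
from h import *
a=cv2.imread('pics/top0.png');b=cv2.imread('pics/side0.png')
cv2.imwrite('pics/t1.png',cv2.resize(a[90:240,170:390],(792,540),interpolation=cv2.INTER_CUBIC))
s=b[120:235,140:260]
cv2.imwrite('pics/s1.png',cv2.resize(s,(626,600),interpolation=cv2.INTER_CUBIC))
```

```text
(no output)
```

View pics/t1.png

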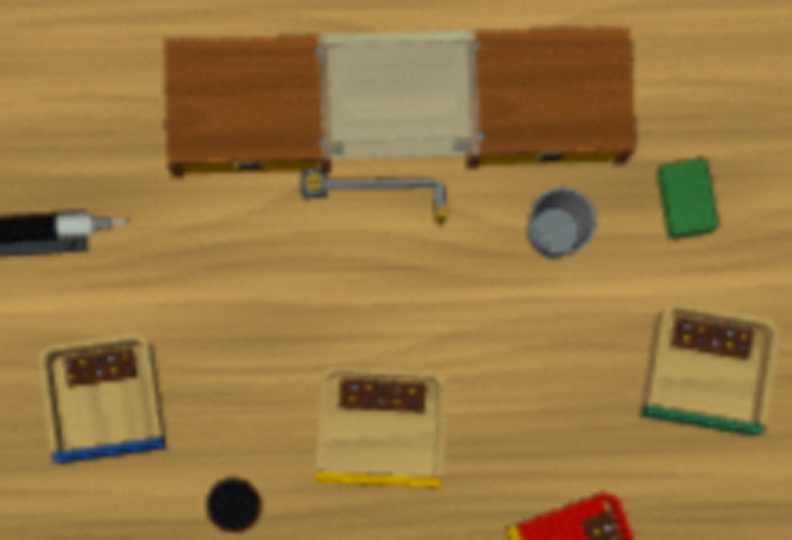

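View pics/s1.png

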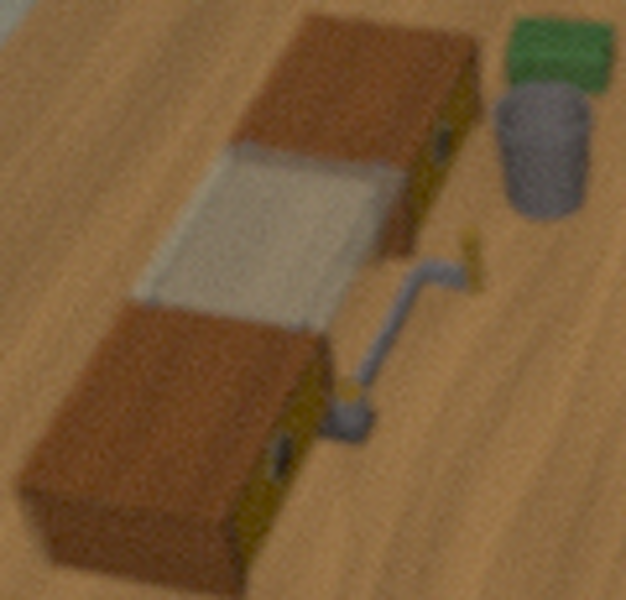

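Run:
```python
from h import *
c=load('top0')
f=lambda x,y,z:np.round(pt(c,170+x/3.6-.5+.14,90+y/3.6-.5+.14,z)[:2],4)
print('riser front top',f(170,164,.058),f(632,152,.058),'rear',f(165,40,.058),f(629,29,.058))
for n,p,z in(('Y',[(318,476),(440,481),(442,377),(327,371)],.03),('B',[(54,457),(165,443),(150,337),(44,350)],.046),('G',[(643,411),(762,430),(773,321),(660,309)],.038)):
  q=np.array([f(x,y,z) for x,y in p]);print(n,q.tolist(),'front',q[:2].mean(0),'ctr',q.mean(0),'yaw',np.arctan2(*(q[2:].mean(0)-q[:2].mean(0))[::-1]),np.arctan2(*(q[0]-q[1])[::-1])-np.pi/2, np.linalg.norm(q[0]-q[1]))
print('pivot',f(315,182,.03),'pin',f(440,219,.042),'cup',f(561,219,.06),'jar',f(233,503,.058),'jade',f(688,198,.03))
# depth cluster
K=c['camera_matrix'];V,U=np.mgrid[90:240,165:390];P=[]
for u,v in zip(U.ravel(),V.ravel()):P.append(pt(c,u,v) if c['range_z'][v,u]>0 else [0,0,-1])
P=np.array(P).reshape(150,225,3);m=((P[...,2]>.015)*255).astype(np.uint8)
n,l,s,ce=cv2.connectedComponentsWithStats(m)
for i in range(1,n):
  if s[i,4]>60:
    q=P[l==i];print(s[i].tolist(),cv2.minAreaRect(q[:,:2].astype(np.float32)*1000),np.percentile(q[:,2],[50,95]).round(3))
q=P[l==np.argmax(s[1:,4])+1]
```

```text
riser front top [0.6686 0.172 ] [ 0.6685 -0.2063] rear [0.7721 0.174 ] [ 0.7714 -0.2083]
Y [[0.4115, 0.0582], [0.4046, -0.0418], [0.4902, -0.0464], [0.4978, 0.0484]] front [0.40805 0.0082 ] ctr [0.451025 0.0046  ] yaw -0.0835745074245869 -0.06889080874642839 0.10023776733347566
B [[0.4324, 0.2719], [0.4413, 0.1817], [0.5282, 0.1922], [0.5199, 0.2788]] front [0.43685 0.2268 ] ctr [0.48045 0.23115] yaw 0.09944156040922483 0.09835127483630846 0.09063801630662487
G [[0.457, -0.2097], [0.4386, -0.3067], [0.5282, -0.3203], [0.5408, -0.2274]] front [ 0.4478 -0.2582] ctr [ 0.49115  -0.266025] yaw -0.17858446494072258 -0.18746342717840747 0.09872973209727653
pivot [0.6561 0.0539] pin [ 0.62   -0.0483] cup [ 0.6142 -0.1456] jar [0.3909 0.1271] jade [ 0.6342 -0.2566]
[50, 7, 132, 41, 4703] ((722.4465942382812, -16.696243286132812), (106.25879669189453, 385.75177001953125), 0.08882220089435577) [0.058 0.063]
[188, 44, 17, 22, 293] ((636.7000732421875, -257.966552734375), (62.38094711303711, 41.82658767700195), 7.200232028961182) [0.029 0.035]
[89, 48, 40, 14, 123] ((652.5328979492188, 2.66052246
[... 610 characters left out ...]
 [0.018 0.028]
[16, 92, 35, 37, 457] ((481.7325134277344, 234.64508056640625), (96.00477600097656, 90.142822265625), 6.682253360748291) [0.042 0.051]
[92, 102, 37, 33, 268] ((451.5170593261719, 5.73974609375), (103.84942626953125, 95.13964080810547), 85.37334442138672) [0.03  0.036]
[99, 105, 24, 9, 145] ((478.1544189453125, 3.748790740966797), (70.13262939453125, 23.918075561523438), 84.46821594238281) [0.019 0.027]
[62, 132, 15, 16, 187] ((389.6878356933594, 128.2666473388672), (40.36815643310547, 43.763999938964844), 43.505577087402344) [0.058 0.064]
[145, 137, 36, 13, 140] ((372.9138488769531, -146.63023376464844), (102.0887680053711, 35.424522399902344), 88.36160278320312) [0.028 0.036]
```

```bash
cat >> h.py <<'E'
from scipy.spatial.transform import Rotation as Ro
def go(*ts):
    """targets (x,y,z of grasp point, tool-x heading rad) -> row"""
    o=get_obs();R=Ro.from_quat(o['tool_rot']);p=np.array(o['position'])
    print('t',round(o['time'],2),'grasp',(p+R.apply([0,0,.164])).round(4),'F',o['ft_force'].round(1),'w',round(o['grip_width'],4),round(o['grip_force'],1))
    for x,y,z,a in ts:
        T=Ro.from_euler('z',a)*Ro.from_euler('x',np.pi)
        d=np.array([x,y,z])-T.apply([0,0,.164])-p
        print((R.inv().apply(d)/.04).round(3).tolist()+(R.inv()*T).as_rotvec().round(3).tolist())
E
python3 -c "
from h import *
go((.62,-.0483,.13,0),(.62,-.0483,.047,0))"
```

```text
t 0.1 grasp [ 0.2106 -0.5878  0.2399] F [ 0.6 -0.9 -0.3] w 0.0874 0.0
[14.183, -9.25, 2.77, -0.002, -0.0, 0.344]
[14.182, -9.246, 4.845, -0.002, -0.0, 0.344]
```

Call:
move_arm(
  commands=[
    [[14.18,-9.25,2.77,-0.002,0,0.344],[14.18,-9.25,2.77,-0.002,0,0.344],[14.18,-9.25,2.77,-0.002,0,0.344],[14.18,-9.25,2.77,-0.002,0,0.344],[14.18,-9.25,2.77,-0.002,0,0.344],[14.18,-9.25,2.77,-0.002,0,0.344],[14.18,-9.25,2.77,-0.002,0,0.344],[14.18,-9.25,2.77,-0.002,0,0.344],[14.18,-9.25,2.77,-0.002,0,0.344],[14.18,-9.25,2.77,-0.002,0,0.344],[14.18,-9.25,2.77,-0.002,0,0.344],[14.18,-9.25,2.77,-0.002,0,0.344]],
  ],
  claw=0,
  squeeze=12,
)

```text
time: 1.6
position: [0.6214, -0.0449, 0.2927]
tool_rot: [1.0, 0.003, 0.0, 0.001]
ft_force: [0.7, -0.7, 0.2]
grip_width: 0.0429
grip_force: 0.0
```

```bash
python3 -c "
from h import *
go((.62,-.0483,.13,0),(.62,-.0483,.047,0))"
```

```text
t 1.6 grasp [ 0.6215 -0.0451  0.1287] F [ 0.7 -0.7  0.2] w 0.0429 0.0
[-0.037, 0.084, -0.033, 0.001, -0.0, 0.006]
[-0.037, 0.081, 2.042, 0.001, -0.0, 0.006]
```

Call:
move_arm(
  commands=[
    [[0,0,0.7,0,0,0],[0,0,1.4,0,0,0],[0,0,2.04,0,0,0],[0,0,2.04,0,0,0],[0,0,2.04,0,0,0]],
  ],
)

```text
time: 2.22
position: [0.6201, -0.0498, 0.2131]
tool_rot: [1.0, -0.0, 0.001, 0.001]
ft_force: [0.1, -0.1, 0.9]
grip_width: 0.0433
grip_force: 0.0
```

Call:
move_arm(
  commands=[
    [[0,0,0,0,0,0],[0,0,0,0,0,0],[0,0,0,0,0,0],[0,0,0,0,0,0]],
  ],
  claw=1,
)

```text
time: 2.72
position: [0.62, -0.049, 0.2126]
tool_rot: [1.0, -0.0, 0.0, 0.001]
ft_force: [0.2, 0.3, 0.4]
grip_width: 0.0117
grip_force: 0.0
```

```bash
python3 -c "
from h import *
piv=np.array([.656,.055])
o=get_obs();p=o['position'][:2]-piv
r=np.hypot(*p);a0=np.arctan2(p[1],p[0]);print(r,a0, 'q',-1.849-a0)
go(*[(piv[0]+r*np.cos(a0-d),piv[1]+r*np.sin(a0-d),.047,0) for d in np.arange(.2,2.21,.2)])"
```

```text
0.11000987464812342 -1.9037908428865666 q 0.05479084288656666
t 2.73 grasp [ 0.6202 -0.0493  0.0486] F [0.2 0.3 0.4] w 0.0117 0.0
[-0.498, -0.23, 0.039, 0.002, -0.001, -0.0]
[-0.941, -0.555, 0.038, 0.002, -0.001, -0.0]
[-1.311, -0.962, 0.037, 0.002, -0.001, -0.0]
[-1.592, -1.433, 0.036, 0.002, -0.001, -0.0]
[-1.774, -1.951, 0.035, 0.002, -0.001, -0.0]
[-1.849, -2.495, 0.034, 0.002, -0.001, -0.0]
[-1.815, -3.043, 0.032, 0.002, -0.001, -0.0]
[-1.673, -3.574, 0.031, 0.002, -0.001, -0.0]
[-1.428, -4.065, 0.031, 0.002, -0.001, -0.0]
[-1.091, -4.498, 0.03, 0.002, -0.001, -0.0]
[-0.674, -4.856, 0.03, 0.002, -0.001, -0.0]
```

Call:
move_arm(
  commands=[
    [[0,0,0,0,0,0],[0,0,0,0,0,0],[-0.25,-0.11,0,0,0,0]],
  ],
)

```text
time: 3.1
position: [0.6106, -0.0451, 0.2125]
tool_rot: [1.0, -0.0, 0.001, 0.002]
ft_force: [0.7, -0.7, 0.6]
grip_width: 0.0096
grip_force: 12.0
```

```bash
python3 -c "
from h import *
go()"
```

```text
t 3.1 grasp [ 0.6111 -0.0457  0.0485] F [ 0.7 -0.7  0.6] w 0.0096 12.0
```

Call:
move_arm(
  commands=[
    [[-0.25,-0.12,0,0,0,0],[-0.69,-0.445,0,0,0,0],[-1.06,-0.85,0,0,0,0],[-1.34,-1.32,0,0,0,0],[-1.52,-1.84,0,0,0,0],[-1.6,-2.385,0,0,0,0],[-1.565,-2.93,0,0,0,0],[-1.42,-3.46,0,0,0,0],[-1.18,-3.955,0,0,0,0],[-0.84,-4.39,0,0,0,0],[-0.42,-4.75,0,0,0,0],[-0.42,-4.75,0,0,0,0]],
  ],
)

```text
time: 4.6
position: [0.5938, 0.147, 0.2117]
tool_rot: [1.0, 0.001, 0.001, 0.0]
ft_force: [-0.7, 2.6, 2.2]
grip_width: 0.0094
grip_force: 12.0
```

```bash
python3 -c "
from h import *
go()"
```

```text
t 4.6 grasp [0.594  0.1468 0.0477] F [-0.7  2.6  2.2] w 0.0094 12.0
```

```bash
python3 -c "
from h import *
go((.594,.147,.13,0),(.408,.0083,.13,1.496),(.408,.0083,.024,1.496))"
```

```text
t 4.6 grasp [0.594  0.1468 0.0477] F [-0.7  2.6  2.2] w 0.0094 12.0
[0.008, 0.002, -2.058, 0.001, -0.001, 0.001]
[-4.646, 3.464, -2.06, 0.002, -0.0, -1.495]
[-4.649, 3.461, 0.59, 0.002, -0.0, -1.495]
```

Call:
move_arm(
  commands=[
    [[0,0,0,0,0,0],[0,0,0,0,0,0],[0,0,-0.5,0,0,0],[0,0,-2,0,0,0]],
  ],
  claw=0,
)

```text
time: 5.1
position: [0.5922, 0.1448, 0.2909]
tool_rot: [1.0, -0.001, -0.003, 0.001]
ft_force: [1.6, -0.1, -0.2]
grip_width: 0.0397
grip_force: 0.0
```

```bash
python3 -c "
from h import *
go((.408,.0083,.10,1.496),(.408,.0083,.024,1.496))"
```

```text
t 5.1 grasp [0.5911 0.1444 0.1269] F [ 1.6 -0.1 -0.2] w 0.0397 0.0
[-4.596, 3.417, 0.711, -0.003, 0.007, -1.497]
[-4.583, 3.412, 2.611, -0.003, 0.007, -1.497]
```

Call:
move_arm(
  commands=[
    [[-4.63,3.43,0.7,0,0,-1.497],[-4.63,3.43,0.7,0,0,-1.497],[-4.63,3.43,0.7,0,0,-1.497],[-4.63,3.43,0.7,0,0,-1.497],[-4.63,3.43,0.7,0,0,-1.497],[-4.63,3.43,0.7,0,0,-1.497],[-4.63,3.43,0.7,0,0,-1.497],[-4.63,3.43,0.7,0,0,-1.497],[-4.63,3.43,0.7,0,0,-1.497],[-4.63,3.43,0.7,0,0,-1.497],[-4.63,3.43,0.7,0,0,-1.497]],
  ],
)

```text
time: 6.48
position: [0.4081, 0.0083, 0.2644]
tool_rot: [0.733, 0.68, -0.0, 0.001]
ft_force: [0.6, 0.8, 0.0]
grip_width: 0.0434
grip_force: 0.0
```

```bash
python3 -c "
from h import *
go((.408,.0083,.10,1.496),(.408,.0083,.024,1.496))
c=snap('top','top1');s=snap('side','side1')
a=np.hstack([cv2.resize(c['pixels'][90:240,200:350],(400,400)),cv2.resize(s['pixels'][110:260,180:330],(400,400))])
cv2.imwrite('pics/m1.png',a)"
```

```text
t 6.47 grasp [0.4082 0.0079 0.1004] F [0.6 0.8 0. ] w 0.0434 0.0
[0.001, -0.002, 0.011, 0.001, 0.002, -0.001]
[0.005, -0.004, 1.911, 0.001, 0.002, -0.001]
```

View pics/m1.png

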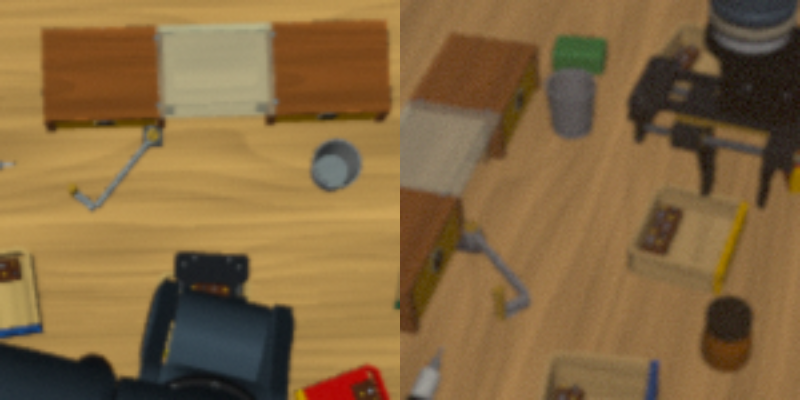

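The clip is open (pin at about (73,188) in the left crop) and the fingers stand above the yellow front. Next I'll descend and grip it.

Call:
move_arm(
  commands=[
    [[0,0,0.7,0,0,0],[0,0,1.4,0,0,0],[0,0,1.88,0,0,0],[0,0,1.88,0,0,0]],
  ],
)

```text
time: 7.08
position: [0.4079, 0.0082, 0.1879]
tool_rot: [0.733, 0.68, -0.001, -0.0]
ft_force: [-0.9, -0.1, -0.5]
grip_width: 0.0434
grip_force: 0.0
```

Call:
move_arm(
  commands=[
    [[0,0,0,0,0,0],[0,0,0,0,0,0],[0,0,0,0,0,0],[0,0,0,0,0,0],[0,0,0,0,0,0],[0,0,0,0,0,0]],
  ],
  claw=1,
  squeeze=25,
)

```text
time: 7.82
position: [0.4078, 0.0082, 0.1892]
tool_rot: [0.733, 0.68, -0.001, 0.001]
ft_force: [-0.4, 0.1, 5.3]
grip_width: 0.0078
grip_force: 25.0
```

```bash
python3 -c "
from h import *
h=np.pi/2
go((.53,-.0165,.026,h),(.567,-.0165,.025,h),(.605,-.0165,.025,h))"
```

```text
t 7.83 grasp [0.4079 0.0079 0.0252] F [-0.4  0.1  5.3] w 0.0078 25.0
[-0.39, 3.091, -0.018, 0.0, 0.002, -0.074]
[-0.321, 4.014, 0.007, 0.0, 0.002, -0.074]
[-0.251, 4.961, 0.007, 0.0, 0.002, -0.074]
```

Call:
move_arm(
  commands=[
    [[-0.1,0.5,0,0,0,-0.02],[-0.2,1.2,0,0,0,-0.05],[-0.39,2,0,0,0,-0.074],[-0.38,2.8,0,0,0,-0.074],[-0.34,3.5,0,0,0,-0.074],[-0.33,3.85,0,0,0,-0.074],[-0.33,3.85,0,0,0,-0.074],[-0.33,3.85,0,0,0,-0.074]],
  ],
)

```text
time: 8.82
position: [0.5611, -0.0164, 0.1892]
tool_rot: [0.707, 0.707, 0.0, 0.002]
ft_force: [2.2, 0.6, 1.4]
grip_width: 0.0078
grip_force: 25.0
```

```bash
python3 -c "
from h import *
go()
c=snap('top','top2');s=snap('side','side2')
a=np.hstack([cv2.resize(c['pixels'][120:180,215:275],(400,400),interpolation=2),cv2.resize(s['pixels'][110:210,180:280],(400,400),interpolation=2)])
cv2.imwrite('pics/m2.png',a)"
```

```text
t 8.82 grasp [ 0.5616 -0.0168  0.0252] F [2.2 0.6 1.4] w 0.0078 25.0
```

View pics/m2.png

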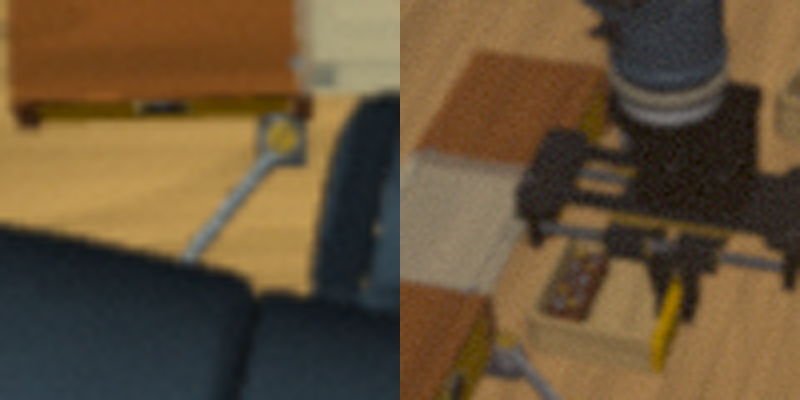

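```bash
python3 -c "
from h import *
c=load('side2');f=lambda x,y,z:pt(c,180+(x-400)/4-.4,110+y/4-.4,z).round(4)
print(f(533,319,.03),f(656,345,.03),f(655,368,0),f(600,332,.03))
P=np.array([pt(c,u,v) for v in range(150,206) for u in range(205,255)])
m=(P[:,2]>.015)&(P[:,2]<.034)&(P[:,0]>.555)&(P[:,0]<.655)&(P[:,1]>.015)&(P[:,1]<.06);q=P[m]
for lo in np.arange(.56,.65,.015):
  k=q[(q[:,0]>lo)&(q[:,0]<lo+.015)];print(lo.round(3),len(k),np.percentile(k[:,1],[50,80,95]).round(4))
go()
"
```

```text
[0.6461 0.0339 0.03  ] [0.5607 0.0377 0.03  ] [ 0.5649  0.0301 -0.    ] [0.5996 0.0349 0.03  ]
0.56 43 [0.0351 0.0375 0.0385]
0.575 28 [0.0363 0.0373 0.0381]
0.59 33 [0.0359 0.0372 0.0388]
0.605 31 [0.0363 0.0378 0.0379]
0.62 38 [0.036  0.0367 0.0374]
0.635 37 [0.035  0.0373 0.0391]
t 8.93 grasp [ 0.5614 -0.0169  0.0252] F [ 1.9 -0.1  2. ] w 0.008 25.0
```

Call:
move_arm(
  commands=[
    [[0,0.15,0,0,0,0],[0,0.3,0,0,0,0],[0,0.45,0,0,0,0],[0,0.6,0,0,0,0],[0,0.7,0,0,0,0],[0,0.8,0,0,0,0],[0,0.85,0,0,0,0],[0,0.9,0,0,0,0],[0,0.94,0,0,0,0]],
  ],
)

```text
time: 10.05
position: [0.5946, -0.0158, 0.1892]
tool_rot: [0.707, 0.707, -0.004, -0.004]
ft_force: [-7.5, 1.4, 12.0]
grip_width: 0.008
grip_force: 25.0
```

Call:
move_arm(
  commands=[
    [[0,0.1,0,0,0,0],[0.05,0.1,0,0,0,0],[0.05,0.1,0,0,0,0],[-0.05,0.1,0,0,0,0],[-0.05,0.1,0,0,0,0],[0,0.1,0,0,0,0]],
  ],
)

```text
time: 10.8
position: [0.5972, -0.0164, 0.1892]
tool_rot: [0.706, 0.708, -0.006, -0.005]
ft_force: [-12.1, -7.8, 13.7]
grip_width: 0.0082
grip_force: 25.1
```

```bash
python3 -c "
from h import *
go()"
```

```text
t 10.8 grasp [ 0.5946 -0.0168  0.0252] F [-12.1  -7.8  13.7] w 0.0082 25.1
```

Call:
move_arm(
  commands=[
    [[0,-0.4,0,0,0,0],[0,-1,0,0,0,0],[0,-1.7,0,0,0,0],[0,-2.5,0,0,0,0],[0.2,-3.4,0,0,0,0],[0.4,-4.2,0,0,0,0],[0.5,-4.8,0,0,0,0],[0.5,-5.1,0,0,0,0],[0.5,-5.1,0,0,0,0],[0.5,-5.1,0,0,0,0]],
  ],
)

```text
time: 12.05
position: [0.3971, 0.0037, 0.1892]
tool_rot: [0.707, 0.707, -0.002, -0.001]
ft_force: [-3.7, -1.7, 8.1]
grip_width: 0.0078
grip_force: 25.0
```

Call:
move_arm(
  commands=[
    [[0,0,0,0,0,0],[0,0,0,0,0,0],[0,0,0,0,0,0],[0,0,-0.3,0,0,0],[0,0,-1,0,0,0],[0,0,-2,0,0,0]],
  ],
  claw=0,
)

```text
time: 12.8
position: [0.3979, 0.0039, 0.2698]
tool_rot: [0.707, 0.707, -0.001, -0.0]
ft_force: [0.7, -1.2, -0.6]
grip_width: 0.0432
grip_force: 0.0
```

```bash
python3 -c "
from h import *
# green: centre, heading -.187
cx,cy,h=.4918,-.2674,-.187
w=(cx-.0435*np.cos(h),cy-.0435*np.sin(h));print(w)
go((*w,.11,np.pi/2+h),(*w,.03,np.pi/2+h))"
```

```text
(np.float64(0.44905836195075827), np.float64(-0.2593128263980788))
t 12.8 grasp [0.3976 0.0036 0.1058] F [ 0.7 -1.2 -0.6] w 0.0432 0.0
[-6.579, 1.279, -0.099, -0.002, 0.001, 0.187]
[-6.577, 1.283, 1.901, -0.002, 0.001, 0.187]
```

Call:
move_arm(
  commands=[
    [[-6.58,1.28,-0.1,0,0,0.187],[-6.58,1.28,-0.1,0,0,0.187],[-6.58,1.28,-0.1,0,0,0.187],[-6.58,1.28,-0.1,0,0,0.187],[-6.58,1.28,-0.1,0,0,0.187],[-6.58,1.28,-0.1,0,0,0.187],[-6.58,1.28,-0.1,0,0,0.187],[-6.58,1.28,0.6,0,0,0.187],[-6.58,1.28,1.2,0,0,0.187],[-6.58,1.28,1.9,0,0,0.187],[-6.58,1.28,1.9,0,0,0.187],[-6.58,1.28,1.9,0,0,0.187]],
  ],
)

```text
time: 14.3
position: [0.4495, -0.2585, 0.1941]
tool_rot: [0.77, 0.639, -0.0, 0.001]
ft_force: [-0.0, 0.3, -0.5]
grip_width: 0.0434
grip_force: 0.0
```

Call:
move_arm(
  commands=[
    [[0,0,0,0,0,0],[0,0,0,0,0,0],[0,0,0,0,0,0],[0,0,0,0,0,0],[0,0,0,0,0,0],[0,0,0,0,0,0]],
  ],
  claw=1,
  squeeze=40,
)

```text
time: 15.05
position: [0.4493, -0.2596, 0.1936]
tool_rot: [0.77, 0.638, -0.001, 0.001]
ft_force: [-0.3, -0.1, 3.0]
grip_width: 0.0073
grip_force: 40.0
```

```bash
python3 -c "
from h import *
h=np.pi/2
go((.449,-.259,.075,h-.187),(.53,-.0165,.075,h),(.56,-.0165,.029,h))"
```

```text
t 15.05 grasp [ 0.4494 -0.2599  0.0296] F [-0.3 -0.1  3. ] w 0.0073 40.0
[0.011, -0.011, -1.134, 0.001, 0.002, 0.0]
[6.344, 0.853, -1.145, 0.0, 0.002, -0.187]
[6.486, 1.589, 0.005, 0.0, 0.002, -0.187]
```

Call:
move_arm(
  commands=[
    [[0,0,-0.4,0,0,0],[0,0,-1.15,0,0,0],[1,-0.15,-1.15,0,0,-0.03],[2.2,-0.3,-1.15,0,0,-0.07],[3.4,-0.5,-1.15,0,0,-0.11],[4.6,-0.67,-1.15,0,0,-0.15],[5.5,-0.8,-1.15,0,0,-0.187],[6.03,-0.87,-1.15,0,0,-0.187],[6.1,-0.5,-1.15,0,0,-0.187],[6.23,0.25,-1.15,0,0,-0.187],[6.34,0.85,-1.15,0,0,-0.187],[6.34,0.85,-1.15,0,0,-0.187]],
  ],
)

```text
time: 16.55
position: [0.5329, -0.0181, 0.2398]
tool_rot: [0.707, 0.707, 0.001, 0.003]
ft_force: [-0.4, -0.2, -1.9]
grip_width: 0.0077
grip_force: 40.0
```

```bash
python3 -c "
from h import *
h=np.pi/2
go((.53,-.0165,.029,h),(.56,-.0165,.029,h))
s=snap('side','side3')
cv2.imwrite('pics/m3.png',cv2.resize(s['pixels'][100:250,170:370],(800,600),interpolation=2))"
```

```text
t 16.55 grasp [ 0.5338 -0.0186  0.0758] F [-0.4 -0.2 -1.9] w 0.0077 40.0
[0.043, -0.078, 1.168, 0.006, 0.003, -0.001]
[0.044, 0.672, 1.173, 0.006, 0.003, -0.001]
```

View pics/m3.png

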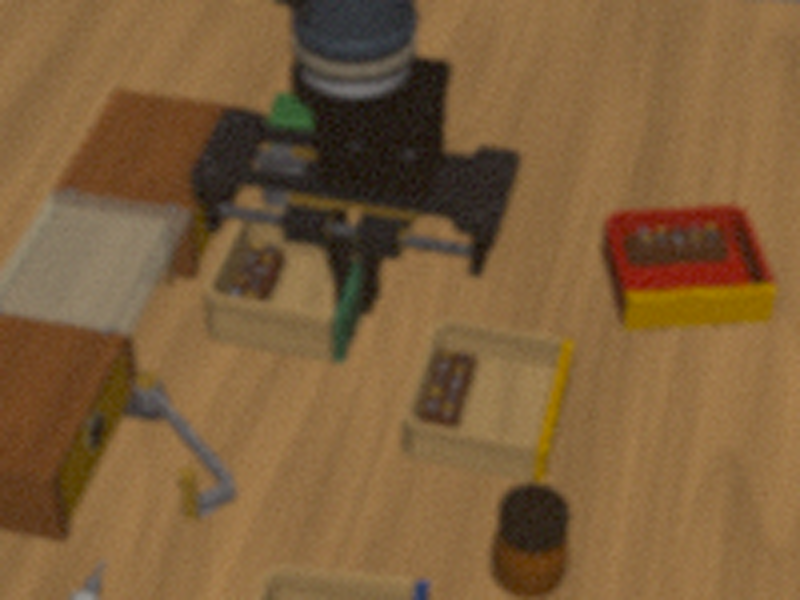

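The green tray is held level at (270,300), clear of the yellow one. I'll lower it in front of the bay and check its lateral position.

Call:
move_arm(
  commands=[
    [[0,0.1,0.4,0,0,0],[0,0.2,0.8,0,0,0],[0,0.3,1.1,0,0,0],[0,0.4,1.17,0,0,0],[0,0.6,1.17,0,0,0],[0,0.6,1.17,0,0,0]],
  ],
)

```text
time: 17.35
position: [0.5511, -0.0163, 0.1929]
tool_rot: [0.707, 0.707, -0.003, -0.003]
ft_force: [-9.2, -0.6, 16.5]
grip_width: 0.0077
grip_force: 40.0
```

```bash
cat >> h.py <<'E'
def lat(H,f):
    c=snap('side',f)
    P=np.array([pt(c,u,v) for v in range(145,210) for u in range(200,260)])
    x0=get_obs()['position'][0]
    m=(P[:,2]>H/2)&(P[:,2]<H+.004)&(P[:,0]>x0)&(P[:,0]<x0+.09)&(P[:,1]>.01)&(P[:,1]<.06);q=P[m]
    for lo in np.arange(x0,x0+.08,.015):
        k=q[(q[:,0]>lo)&(q[:,0]<lo+.015)]
        if len(k)>5: print(lo.round(3),len(k),np.percentile(k[:,1],[50,80,95]).round(4))
E
python3 -c "
from h import *
go((.56,-.0165,.029,np.pi/2));lat(.038,'side4')"
```

```text
t 17.35 grasp [ 0.5496 -0.0164  0.0289] F [-9.2 -0.6 16.5] w 0.0077 40.0
[-0.006, 0.223, -0.005, -0.009, 0.001, 0.001]
0.551 41 [0.0311 0.0326 0.034 ]
0.566 36 [0.0313 0.0327 0.0335]
0.581 37 [0.0314 0.0326 0.0336]
0.596 41 [0.0309 0.0326 0.0337]
0.611 36 [0.0316 0.0325 0.0336]
0.626 40 [0.0286 0.0316 0.0325]
```

Call:
move_arm(
  commands=[
    [[0,0.15,-0.02,0,0,0],[0,0.3,-0.02,0,0,0],[0,0.5,-0.02,0,0,0],[0,0.7,-0.02,0,0,0],[0,0.85,-0.02,0,0,0],[0,0.95,-0.02,0,0,0],[0,1.05,-0.02,0,0,0],[0,1.12,-0.02,0,0,0],[0,1.18,-0.02,0,0,0],[0,1.23,-0.02,0,0,0]],
  ],
)

```text
time: 18.65
position: [0.6008, -0.0164, 0.1929]
tool_rot: [0.707, 0.707, -0.004, -0.003]
ft_force: [-11.0, -1.8, 13.3]
grip_width: 0.0078
grip_force: 40.0
```

```bash
python3 -c "
from h import *
go()"
```

```text
t 18.65 grasp [ 0.5993 -0.0166  0.0289] F [-11.   -1.8  13.3] w 0.0078 40.0
```

Call:
move_arm(
  commands=[
    [[0,0.07,-0.015,0,0,0],[0,0.14,-0.02,0,0,0],[0,0.21,-0.02,0,0,0],[0,0.28,-0.02,0,0,0],[0,0.28,-0.02,0,0,0]],
  ],
)

```text
time: 19.27
position: [0.6054, -0.016, 0.1927]
tool_rot: [0.706, 0.708, -0.011, -0.012]
ft_force: [-25.1, -4.1, 21.4]
grip_width: 0.0079
grip_force: 40.3
```

Call:
move_arm(
  commands=[
    [[0,-0.4,0,0,0,0],[0,-1,0,0,0,0],[0,-1.7,0,0,0,0],[0,-2.5,-0.4,0,0,0],[0,-3.4,-1.15,0,0,0],[0,-3.85,-1.15,0,0,0],[0,-3.9,-1.15,0,0,0],[-1,-3.9,-1.15,0,0,0],[-2.3,-3.9,-1.15,0,0,0],[-3.6,-3.9,-1.15,0,0,0],[-4.9,-3.9,-1.15,0,0,0],[-5.9,-3.9,-1.15,0,0,0]],
  ],
)

```text
time: 20.78
position: [0.4596, -0.2559, 0.2396]
tool_rot: [0.708, 0.707, -0.0, 0.002]
ft_force: [0.5, 0.1, -2.3]
grip_width: 0.0079
grip_force: 40.0
```

```bash
python3 -c "
from h import *
go((.45,-.264,.0295,np.pi/2))"
```

```text
t 20.77 grasp [ 0.46   -0.2565  0.0756] F [ 0.5  0.1 -2.3] w 0.0079 40.0
[-0.199, -0.243, 1.152, 0.002, 0.004, -0.001]
```

Call:
move_arm(
  commands=[
    [[-0.1,-0.1,0.4,0,0,0],[-0.1,-0.2,0.8,0,0,0],[-0.1,-0.2,1.05,0,0,0],[-0.1,-0.2,1.13,0,0,0],[-0.1,-0.2,1.13,0,0,0]],
  ],
)

```text
time: 21.4
position: [0.4509, -0.2567, 0.1949]
tool_rot: [0.707, 0.707, -0.001, 0.001]
ft_force: [-0.3, -0.6, -1.1]
grip_width: 0.0078
grip_force: 40.0
```

Call:
move_arm(
  commands=[
    [[0,0,0,0,0,0],[0,0,0,0,0,0],[0,0,0,0,0,0],[0,0,-0.3,0,0,0],[0,0,-1,0,0,0],[0,0,-2,0,0,0],[0,0,-2.4,0,0,0]],
  ],
  claw=0,
)

```text
time: 22.28
position: [0.4507, -0.2568, 0.294]
tool_rot: [0.707, 0.707, -0.0, 0.003]
ft_force: [-0.0, -1.0, -0.0]
grip_width: 0.0437
grip_force: 0.0
```

```bash
python3 -c "
from h import *
cx,cy,h=.4812,.2325,.105
w=(cx-.0435*np.cos(h),cy-.0435*np.sin(h));print(w)
go((*w,.12,np.pi/2+h),(*w,.034,np.pi/2+h))"
```

```text
(np.float64(0.4379395735204404), np.float64(0.22794088815594363))
t 22.27 grasp [ 0.4513 -0.2576  0.13  ] F [-0. -1. -0.] w 0.0437 0.0
[12.118, -0.319, 0.19, 0.003, 0.005, -0.105]
[12.129, -0.327, 2.34, 0.003, 0.005, -0.105]
```

Call:
move_arm(
  commands=[
    [[12.12,-0.33,0.2,0,0,-0.105],[12.12,-0.33,0.2,0,0,-0.105],[12.12,-0.33,0.2,0,0,-0.105],[12.12,-0.33,0.2,0,0,-0.105],[12.12,-0.33,0.2,0,0,-0.105],[12.12,-0.33,0.2,0,0,-0.105],[12.12,-0.33,0.2,0,0,-0.105],[12.12,-0.33,0.2,0,0,-0.105],[12.12,-0.33,0.2,0,0,-0.105],[12.12,-0.33,0.2,0,0,-0.105],[12.12,-0.33,0.2,0,0,-0.105],[12.12,-0.33,0.2,0,0,-0.105]],
  ],
)

```text
time: 23.78
position: [0.4374, 0.2271, 0.2823]
tool_rot: [0.67, 0.742, -0.001, 0.001]
ft_force: [0.2, 0.2, 0.1]
grip_width: 0.0433
grip_force: 0.0
```

```bash
python3 -c "
from h import *
h=.105
w=(.438,.228)
go((*w,.12,np.pi/2+h),(*w,.034,np.pi/2+h))"
```

```text
t 23.77 grasp [0.4374 0.2267 0.1183] F [0.2 0.2 0.1] w 0.0433 0.0
[0.022, 0.017, -0.043, -0.0, 0.002, -0.002]
[0.026, 0.017, 2.107, -0.0, 0.002, -0.002]
```

Call:
move_arm(
  commands=[
    [[0.02,0.02,0.7,0,0,0],[0.02,0.02,1.4,0,0,0],[0.02,0.02,2.1,0,0,0],[0.02,0.02,2.1,0,0,0],[0.02,0.02,2.1,0,0,0]],
  ],
)

```text
time: 24.4
position: [0.4383, 0.2286, 0.1987]
tool_rot: [0.669, 0.743, -0.0, 0.001]
ft_force: [0.2, 0.1, 0.1]
grip_width: 0.0431
grip_force: 0.0
```

Call:
move_arm(
  commands=[
    [[0,0,0,0,0,0],[0,0,0,0,0,0],[0,0,0,0,0,0],[0,0,0,0,0,0],[0,0,0,0,0,0],[0,0,0,0,0,0]],
  ],
  claw=1,
)

```text
time: 25.15
position: [0.4379, 0.229, 0.1983]
tool_rot: [0.669, 0.743, -0.001, 0.001]
ft_force: [-1.1, 0.6, 2.6]
grip_width: 0.0076
grip_force: 40.0
```

```bash
python3 -c "
from h import *
h=np.pi/2
go((.438,.228,.079,h+.105),(.438,.1,.079,h),(.46,-.0165,.079,h),(.53,-.0165,.079,h),(.545,-.0165,.034,h))"
```

```text
t 25.15 grasp [0.4379 0.2287 0.0343] F [-1.1  0.6  2.6] w 0.0076 40.0
[-0.028, 0.001, -1.117, 0.0, 0.002, -0.0]
[-3.21, -0.334, -1.111, 0.0, 0.002, 0.105]
[-6.165, -0.092, -1.105, 0.0, 0.002, 0.105]
[-6.348, 1.648, -1.105, 0.0, 0.002, 0.105]
[-6.385, 2.021, 0.021, 0.0, 0.002, 0.105]
```

Call:
move_arm(
  commands=[
    [[0,0,-0.4,0,0,0],[0,0.15,-1.25,0,0,0],[-1,0.2,-1.25,0,0,0.03],[-2.2,0.1,-1.25,0,0,0.07],[-3.4,-0.05,-1.25,0,0,0.105],[-4.6,-0.1,-1.25,0,0,0.105],[-5.6,-0.1,-1.25,0,0,0.105],[-6.16,-0.1,-1.25,0,0,0.105],[-6.2,0.3,-1.2,0,0,0.105],[-6.28,1.05,-1.1,0,0,0.105],[-6.35,1.65,-1.1,0,0,0.105],[-6.35,1.65,-1.1,0,0,0.105]],
  ],
)

```text
time: 26.65
position: [0.5316, -0.0169, 0.2434]
tool_rot: [0.707, 0.707, 0.0, 0.002]
ft_force: [-0.2, -0.3, -1.9]
grip_width: 0.0076
grip_force: 40.0
```

```bash
python3 -c "
from h import *
h=np.pi/2
go((.53,-.0165,.035,h),(.55,-.0165,.0345,h))"
```

```text
t 26.65 grasp [ 0.5322 -0.0174  0.0794] F [-0.2 -0.3 -1.9] w 0.0076 40.0
[0.014, -0.045, 1.109, 0.004, 0.003, 0.0]
[0.013, 0.455, 1.123, 0.004, 0.003, 0.0]
```

Call:
move_arm(
  commands=[
    [[0,0.1,0.4,0,0,0],[0,0.2,0.8,0,0,0],[0,0.3,1.05,0,0,0],[0,0.45,1.1,0,0,0],[0,0.45,1.1,0,0,0]],
  ],
)

```text
time: 27.28
position: [0.5468, -0.0165, 0.1983]
tool_rot: [0.707, 0.707, -0.002, -0.001]
ft_force: [-1.5, -0.2, -0.0]
grip_width: 0.0075
grip_force: 40.0
```

```bash
python3 -c "
from h import *
go((.56,-.0165,.034,np.pi/2));lat(.046,'side5')"
```

```text
t 27.27 grasp [ 0.5462 -0.0167  0.0343] F [-1.5 -0.2 -0. ] w 0.0075 40.0
[0.0, 0.33, 0.007, -0.004, 0.001, 0.0]
0.548 56 [0.0289 0.0308 0.0319]
0.563 42 [0.0293 0.0302 0.0314]
0.578 47 [0.0297 0.0309 0.0313]
0.593 40 [0.0295 0.0305 0.0312]
0.608 47 [0.0292 0.0306 0.0316]
0.623 39 [0.0287 0.0297 0.0309]
```

Call:
move_arm(
  commands=[
    [[0,0.15,0,0,0,0],[0,0.35,0,0,0,0],[0,0.6,0,0,0,0],[0,0.8,0,0,0,0],[0,0.95,0,0,0,0],[0,1.1,0,0,0,0],[0,1.2,0,0,0,0],[0,1.3,0,0,0,0],[0,1.4,0,0,0,0],[0,1.5,0,0,0,0],[0,1.58,0,0,0,0],[0,1.65,0,0,0,0]],
  ],
)

```text
time: 28.82
position: [0.6143, -0.0167, 0.1987]
tool_rot: [0.707, 0.707, -0.001, 0.001]
ft_force: [1.6, -0.2, -2.2]
grip_width: 0.0078
grip_force: 40.0
```

Call:
move_arm(
  commands=[
    [[0,0.1,0,0,0,0],[0,0.2,0,0,0,0],[0,0.3,0,0,0,0],[0,0.4,0,0,0,0],[0,0.4,0,0,0,0]],
  ],
)

```text
time: 29.45
position: [0.6305, -0.0167, 0.1987]
tool_rot: [0.707, 0.707, -0.0, 0.001]
ft_force: [-0.5, -0.8, -1.5]
grip_width: 0.0074
grip_force: 40.0
```

Call:
move_arm(
  commands=[
    [[0,0,0,0,0,0],[0,0,0,0,0,0],[0,0,-0.3,0,0,0],[0,0,-1,0,0,0],[0,0,-1.8,0,0,0]],
  ],
  claw=0.55,
)

```text
time: 30.08
position: [0.63, -0.0166, 0.2719]
tool_rot: [0.707, 0.707, -0.001, 0.001]
ft_force: [0.8, 0.5, 0.2]
grip_width: 0.0194
grip_force: 0.0
```

```bash
python3 -c "
from h import *
h=np.pi/2
go((.585,-.0165,.1,h),(.585,-.0165,.034,h))"
```

```text
t 30.07 grasp [ 0.63   -0.0169  0.1079] F [0.8 0.5 0.2] w 0.0194 0.0
[0.002, -1.125, 0.197, 0.0, 0.002, -0.0]
[0.005, -1.125, 1.847, 0.0, 0.002, -0.0]
```

Call:
move_arm(
  commands=[
    [[0,-0.5,0.1,0,0,0],[0,-1.12,0.2,0,0,0],[0,-1.12,0.2,0,0,0],[0,-1.12,0.8,0,0,0],[0,-1.12,1.5,0,0,0],[0,-1.12,1.85,0,0,0],[0,-0.9,1.85,0,0,0],[0,-0.7,1.85,0,0,0],[0,-0.5,1.85,0,0,0],[0,-0.35,1.85,0,0,0],[0,-0.2,1.85,0,0,0],[0,-0.1,1.85,0,0,0]],
  ],
  claw=1,
  squeeze=20,
)

```text
time: 31.58
position: [0.6252, -0.0165, 0.1974]
tool_rot: [0.707, 0.707, -0.002, -0.001]
ft_force: [-5.0, -0.0, 6.4]
grip_width: 0.0006
grip_force: 3.1
```

Call:
move_arm(
  commands=[
    [[0,0.1,0,0,0,0],[0,0.2,0,0,0,0],[0,0.3,0,0,0,0],[0,0.4,0,0,0,0],[0,0.5,0,0,0,0],[0,0.55,0,0,0,0],[0,0.6,0,0,0,0],[0,0.6,0,0,0,0]],
  ],
)

```text
time: 32.58
position: [0.6493, -0.0165, 0.1974]
tool_rot: [0.707, 0.707, -0.002, -0.0]
ft_force: [-4.4, -0.5, 5.1]
grip_width: 0.0006
grip_force: 2.6
```

```bash
python3 -c "
from h import *
h=np.pi/2
go()
s=snap('side','side6')
cv2.imwrite('pics/m6.png',cv2.resize(s['pixels'][120:210,160:280],(800,600),interpolation=2))"
```

```text
t 32.58 grasp [ 0.6488 -0.0168  0.0334] F [-4.4 -0.5  5.1] w 0.0006 2.6
```

View pics/m6.png

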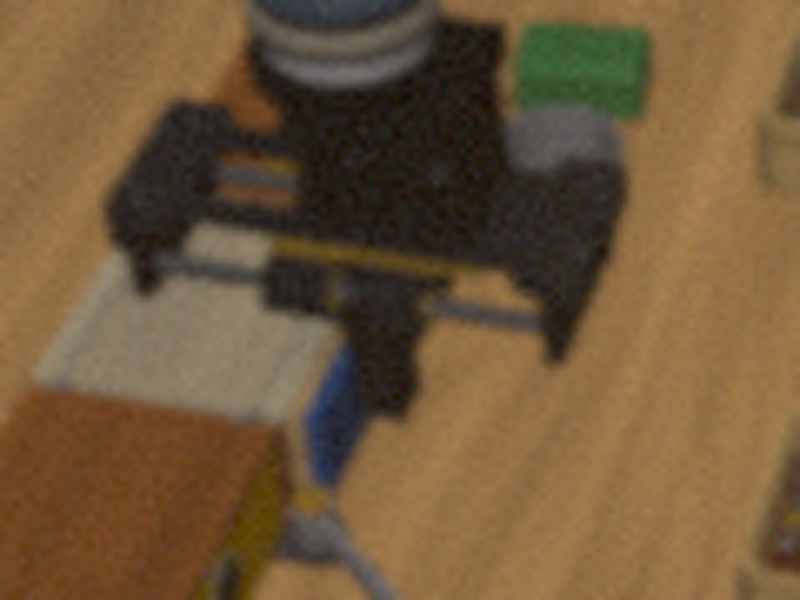

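The blue front protrudes only slightly (340,410). I'll push on in small steps until the stop is felt.

Call:
move_arm(
  commands=[
    [[0,0.04,0,0,0,0],[0,0.08,0,0,0,0],[0,0.1,0,0,0,0],[0,0.1,0,0,0,0]],
  ],
)

```text
time: 33.12
position: [0.6533, -0.0166, 0.1973]
tool_rot: [0.707, 0.707, -0.002, -0.0]
ft_force: [-4.7, -0.6, 5.1]
grip_width: 0.0003
grip_force: 2.7
```

Call:
move_arm(
  commands=[
    [[0,0.03,0,0,0,0],[0,0.06,0,0,0,0],[0,0.06,0,0,0,0]],
  ],
)

```text
time: 33.5
position: [0.6557, -0.0166, 0.1972]
tool_rot: [0.707, 0.707, -0.002, -0.0]
ft_force: [-4.8, -0.4, 5.2]
grip_width: 0.0004
grip_force: 2.7
```

Call:
move_arm(
  commands=[
    [[0,0.03,0,0,0,0],[0,0.06,0,0,0,0],[0,0.06,0,0,0,0]],
  ],
)

```text
time: 33.88
position: [0.6566, -0.0165, 0.1973]
tool_rot: [0.707, 0.707, -0.003, -0.002]
ft_force: [-8.3, -1.4, 8.6]
grip_width: 0.0002
grip_force: 5.3
```

```bash
python3 -c "
from h import *
go()"
```

```text
t 33.88 grasp [ 0.6553 -0.0168  0.0333] F [-8.3 -1.4  8.6] w 0.0002 5.3
```

Call:
move_arm(
  commands=[
    [[0,0.04,0,0,0,0],[0,0.08,0,0,0,0],[0,0.08,0,0,0,0]],
  ],
)

```text
time: 34.25
position: [0.6578, -0.0166, 0.1972]
tool_rot: [0.707, 0.707, -0.006, -0.005]
ft_force: [-15.2, -2.2, 13.5]
grip_width: 0.0004
grip_force: 8.9
```

Call:
move_arm(
  commands=[
    [[0,-0.3,0,0,0,0],[0,-1,0,0,0,0],[0,-1.5,0,0,0,0],[0,-2,-1,0,0,0],[0,-2.5,-2,0,0,0],[2,-2.5,-2,0,0,0],[4,-2.5,-2,0,0,0],[4,-2.5,-2,0,0,0]],
  ],
)

```text
time: 35.25
position: [0.5621, 0.1461, 0.2768]
tool_rot: [0.707, 0.708, 0.001, 0.001]
ft_force: [0.6, 0.0, -0.1]
grip_width: 0.0003
grip_force: 0.0
```

```bash
python3 -c "
from h import *
go((.5925,.1465,.12,0),(.5925,.1465,.048,0))
s=snap('side','side7');c=snap('top','top7')
P=np.array([pt(s,u,v) for v in range(135,190) for u in range(190,235)])
B=np.array([s['pixels'][v,u] for v in range(135,190) for u in range(190,235)]).astype(int)
m=(B[:,0]>B[:,2]+25);print('blue pts',m.sum(),np.percentile(P[m],[10,50,90],axis=0).round(4).tolist())
cv2.imwrite('pics/m7.png',np.hstack([cv2.resize(s['pixels'][130:200,170:240],(400,400),interpolation=2),cv2.resize(c['pixels'][90:170,200:280],(400,400),interpolation=2)]))"
```

```text
t 35.25 grasp [0.5625 0.1459 0.1128] F [ 0.6  0.  -0.1] w 0.0003 0.0
[0.008, 0.761, -0.179, 0.003, -0.001, 1.572]
[0.011, 0.756, 1.621, 0.003, -0.001, 1.572]
blue pts 20 [[0.6681, -0.0158, 0.0433], [0.6696, -0.0033, 0.0462], [0.6723, 0.0295, 0.0475]]
```

View pics/m7.png

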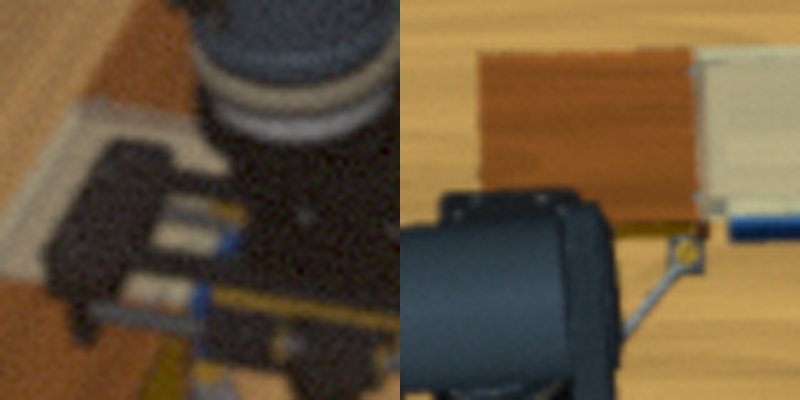

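```bash
python3 -c "
from h import *
c=load('top7');I=c['pixels'].astype(int)
K=c['camera_matrix'];E=c['extrinsics']
def pr(p):
    q=E[:3,:3]@p+E[:3,3];return (K[0,2]+K[0,0]*q[0]/-q[2],K[1,2]-K[1,1]*q[1]/-q[2])
for x in(.669,.677):
  for z in(.002,.046,.058):print(x,z,np.round(pr(np.array([x,-.0165,z])),2))
for u in(252,262,270,275):
  print(u,[tuple(I[v,u]) for v in range(130,142)])
for u in(212,235,242,300,318): print(u,[tuple(I[v,u]) for v in range(131,140)])
"
```

```text
0.669 0.002 [280.03 137.21]
0.669 0.046 [280.71 134.22]
0.669 0.058 [280.9  133.37]
0.677 0.002 [279.95 134.63]
0.677 0.046 [280.62 131.56]
0.677 0.058 [280.81 130.69]
252 [(np.int64(29), np.int64(73), np.int64(122)), (np.int64(29), np.int64(75), np.int64(128)), (np.int64(31), np.int64(81), np.int64(133)), (np.int64(29), np.int64(76), np.int64(128)), (np.int64(13), np.int64(63), np.int64(102)), (np.int64(0), np.int64(64), np.int64(95)), (np.int64(0), np.int64(70), np.int64(98)), (np.int64(35), np.int64(102), np.int64(133)), (np.int64(72), np.int64(139), np.int64(174)), (np.int64(83), np.int64(149), np.int64(186)), (np.int64(82), np.int64(147), np.int64(185)), (np.int64(79), np.int64(142), np.int64(179))]
262 [(np.int64(99), np.int64(125), np.int64(130)), (np.int64(100), np.int64(120), np.int64(126)), (np.int64(99), np.int64(123), np.int64(127)), (np.int64(112), np.int64(146), np.int64(156)), (np.int64(85), np.int64(132), np.int64(158)), (np.int64(67), np.int64(124), np.int64(157)), (np.int64(69), np.int64(128), np.int64(164)), (np.int64(70), np.int64(132), np.int64(168)), (np.int64(8
[... 2606 characters left out ...]
, np.int64(104)), (np.int64(27), np.int64(56), np.int64(86)), (np.int64(24), np.int64(53), np.int64(80)), (np.int64(36), np.int64(75), np.int64(106)), (np.int64(68), np.int64(127), np.int64(163)), (np.int64(77), np.int64(142), np.int64(180)), (np.int64(79), np.int64(143), np.int64(180))]
318 [(np.int64(27), np.int64(74), np.int64(126)), (np.int64(15), np.int64(63), np.int64(100)), (np.int64(20), np.int64(70), np.int64(93)), (np.int64(12), np.int64(72), np.int64(96)), (np.int64(34), np.int64(99), np.int64(130)), (np.int64(67), np.int64(128), np.int64(163)), (np.int64(76), np.int64(137), np.int64(173)), (np.int64(78), np.int64(140), np.int64(177)), (np.int64(78), np.int64(140), np.int64(177))]
```

Call:
move_arm(
  commands=[
    [[-1.4,0.2,0,0,0,0],[-2.8,0.2,0,0,0,0],[-4.06,0.2,0,-0.1,0,0],[-4.06,0.2,0.7,-0.2,0,0],[-4.06,0.2,1.4,-0.2,0,0],[-4.06,0.2,1.9,-0.2,0,0],[-4.06,0.5,1.9,-0.2,0,0],[-4.06,0.9,1.9,-0.2,0,0],[-4.06,1.15,1.9,-0.2,0,0],[-4.06,1.2,1.9,-0.2,0,0],[-4.06,1.25,1.9,-0.2,0,0],[-4.06,1.25,1.9,-0.2,0,0]],
  ],
)

```text
time: 36.85
position: [0.6119, -0.019, 0.2008]
tool_rot: [0.703, 0.704, 0.07, 0.071]
ft_force: [0.6, 0.4, -0.0]
grip_width: 0.0004
grip_force: 0.0
```

```bash
cat >> h.py <<'E'
def corner():
    o=get_obs();R=Ro.from_quat(o['tool_rot']);print((o['position']+R.apply([0,.015,.182])).round(4),(o['position']+R.apply([0,.015,.142])).round(4),o['ft_force'].round(1))
E
python3 -c "
from h import *
corner()"
```

```text
[ 0.6628 -0.0194  0.0254] [ 0.6548 -0.0193  0.0646] [ 0.6  0.4 -0. ]
```

Call:
move_arm(
  commands=[
    [[0,0.05,0.01,0,0,0],[0,0.1,0.02,0,0,0],[0,0.1,0.02,0,0,0]],
  ],
)

```text
time: 37.22
position: [0.6164, -0.0191, 0.2007]
tool_rot: [0.703, 0.704, 0.07, 0.072]
ft_force: [-0.1, -0.7, 0.5]
grip_width: 0.0005
grip_force: 0.0
```

```bash
python3 -c "
from h import *
corner()"
```

```text
[ 0.6674 -0.0195  0.0254] [ 0.6594 -0.0194  0.0646] [-0.1 -0.7  0.5]
```

Call:
move_arm(
  commands=[
    [[0,0.03,0.006,0,0,0],[0,0.05,0.01,0,0,0],[0,0.05,0.01,0,0,0]],
  ],
)

```text
time: 37.6
position: [0.6183, -0.0191, 0.2007]
tool_rot: [0.703, 0.704, 0.07, 0.071]
ft_force: [-0.3, 0.1, 0.2]
grip_width: 0.0005
grip_force: 0.0
```

```bash
python3 -c "
from h import *
corner()"
```

```text
[ 0.6693 -0.0195  0.0253] [ 0.6613 -0.0194  0.0645] [-0.3  0.1  0.2]
```

Call:
move_arm(
  commands=[
    [[0,0.03,0.006,0,0,0],[0,0.05,0.01,0,0,0],[0,0.05,0.01,0,0,0]],
  ],
)

```text
time: 37.98
position: [0.6204, -0.0191, 0.2007]
tool_rot: [0.703, 0.704, 0.07, 0.071]
ft_force: [-0.3, -0.5, 0.7]
grip_width: 0.0006
grip_force: 0.0
```

```bash
python3 -c "
from h import *
corner()"
```

```text
[ 0.6714 -0.0195  0.0254] [ 0.6634 -0.0194  0.0646] [-0.3 -0.5  0.7]
```

Call:
move_arm(
  commands=[
    [[0,0.03,0.006,0,0,0],[0,0.05,0.01,0,0,0],[0,0.05,0.01,0,0,0]],
  ],
)

```text
time: 38.35
position: [0.6222, -0.0191, 0.2007]
tool_rot: [0.704, 0.704, 0.07, 0.071]
ft_force: [-1.0, -0.7, -0.3]
grip_width: 0.0004
grip_force: 0.5
```

Call:
move_arm(
  commands=[
    [[0,0.03,0.006,0,0,0],[0,0.05,0.01,0,0,0],[0,0.05,0.01,0,0,0]],
  ],
)

```text
time: 38.72
position: [0.6245, -0.0191, 0.2006]
tool_rot: [0.703, 0.704, 0.07, 0.071]
ft_force: [-1.4, -0.0, -0.7]
grip_width: 0.0003
grip_force: 0.4
```

```bash
python3 -c "
from h import *
corner()"
```

```text
[ 0.6755 -0.0194  0.0253] [ 0.6675 -0.0193  0.0645] [-1.4 -0.  -0.7]
```

Call:
move_arm(
  commands=[
    [[0,0.03,0.006,0,0,0],[0,0.05,0.01,0,0,0],[0,0.05,0.01,0,0,0]],
  ],
)

```text
time: 39.1
position: [0.6255, -0.0191, 0.2007]
tool_rot: [0.703, 0.704, 0.069, 0.07]
ft_force: [-5.2, -1.6, 3.1]
grip_width: 0.0004
grip_force: 2.5
```

Call:
move_arm(
  commands=[
    [[0,0.03,0.006,0,0,0],[0,0.05,0.01,0,0,0],[0,0.05,0.01,0,0,0]],
  ],
)

```text
time: 39.48
position: [0.6263, -0.0191, 0.2006]
tool_rot: [0.704, 0.704, 0.068, 0.069]
ft_force: [-10.0, -2.1, 7.3]
grip_width: 0.0006
grip_force: 4.4
```

```bash
python3 -c "
from h import *
corner()"
```

```text
[ 0.676  -0.0192  0.0249] [ 0.6683 -0.0192  0.0642] [-10.   -2.1   7.3]
```

Call:
move_arm(
  commands=[
    [[0,-0.4,-0.08,0,0,0],[0,-1.2,-0.24,0,0,0],[0,-1.96,-0.4,0,0,0],[0,-1.86,-0.9,0.1,0,0],[0,-1.7,-1.7,0.2,0,0],[0,-1.56,-2.4,0.2,0,0],[0,-1.56,-2.4,0.2,0,0]],
  ],
)

```text
time: 40.35
position: [0.5499, -0.0192, 0.2848]
tool_rot: [0.707, 0.707, 0.002, 0.004]
ft_force: [-0.6, -1.2, 0.0]
grip_width: 0.0003
grip_force: 0.0
```

```bash
python3 -c "
from h import *
go((.5925,.1465,.12,0),(.5925,.1465,.048,0))"
```

```text
t 40.35 grasp [ 0.5513 -0.0198  0.1208] F [-0.6 -1.2  0. ] w 0.0003 0.0
[4.142, 1.065, 0.013, 0.009, -0.004, 1.571]
[4.149, 1.05, 1.813, 0.009, -0.004, 1.571]
```

Call:
move_arm(
  commands=[
    [[4.15,1.06,0,0,0,1.571],[4.15,1.06,0,0,0,1.571],[4.15,1.06,0,0,0,1.571],[4.15,1.06,0,0,0,1.571],[4.15,1.06,0,0,0,1.571],[4.15,1.06,0,0,0,1.571],[4.15,1.06,0,0,0,1.571],[4.15,1.06,0,0,0,1.571],[4.15,1.06,0,0,0,1.571],[4.15,1.06,0,0,0,1.571],[4.15,1.06,0,0,0,1.571],[4.15,1.06,0,0,0,1.571]],
  ],
  claw=0,
  squeeze=12,
)

```text
time: 41.85
position: [0.5906, 0.1471, 0.2818]
tool_rot: [1.0, 0.0, 0.0, 0.001]
ft_force: [-0.0, -0.6, -1.1]
grip_width: 0.0435
grip_force: 0.0
```

```bash
python3 -c "
from h import *
go((.5925,.1465,.12,0),(.5925,.1465,.048,0))
s=snap('side','side8');c=snap('top','top8')
I=c['pixels'].astype(int);J=load('top7')['pixels'].astype(int)
for u in(270,275,285): print(u,[I[v,u].tolist() for v in range(131,140)]);
print(J[131:140,285].tolist())
cv2.imwrite('pics/m8.png',np.hstack([cv2.resize(s['pixels'][130:200,170:240],(400,400),interpolation=2),cv2.resize(c['pixels'][100:160,235:295],(400,400),interpolation=2)]))"
```

```text
t 41.85 grasp [0.5907 0.1468 0.1178] F [-0.  -0.6 -1.1] w 0.0435 0.0
[0.047, 0.015, -0.055, 0.002, -0.0, 0.001]
[0.047, 0.011, 1.745, 0.002, -0.0, 0.001]
270 [[138, 169, 169], [150, 136, 111], [143, 111, 71], [98, 67, 33], [65, 38, 16], [56, 36, 24], [65, 82, 89], [76, 127, 157], [76, 137, 175]]
275 [[134, 161, 160], [147, 131, 105], [133, 100, 65], [84, 56, 30], [57, 32, 10], [54, 38, 30], [68, 96, 113], [76, 130, 164], [76, 137, 173]]
285 [[140, 152, 142], [149, 128, 95], [129, 94, 54], [80, 50, 24], [55, 31, 11], [54, 50, 49], [75, 128, 160], [76, 138, 173], [75, 136, 171]]
[[137, 174, 175], [141, 152, 141], [129, 104, 76], [131, 79, 33], [85, 47, 12], [54, 30, 7], [55, 45, 45], [68, 114, 143], [70, 128, 164]]
```

View pics/m8.png

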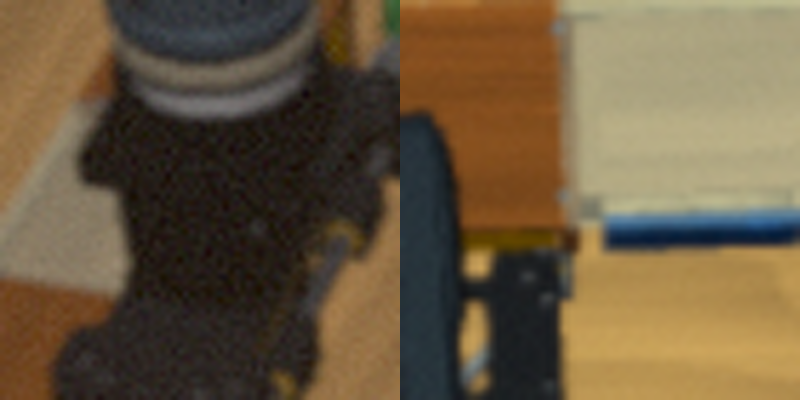

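The blue front has moved in one pixel (about 3 mm) and its lower edge now lines up with the riser's foot (right half, y≈248), so it is flush. Next I'll close the clip.

Call:
move_arm(
  commands=[
    [[0.04,0,0.7,0,0,0],[0.04,0,1.4,0,0,0],[0.04,0,1.74,0,0,0],[0.04,0,1.74,0,0,0],[0.04,0,1.74,0,0,0]],
  ],
)

```text
time: 42.58
position: [0.5927, 0.147, 0.2134]
tool_rot: [1.0, -0.0, 0.001, 0.001]
ft_force: [0.7, 0.1, -0.2]
grip_width: 0.0436
grip_force: 0.0
```

Call:
move_arm(
  commands=[
    [[0,0,0,0,0,0],[0,0,0,0,0,0],[0,0,0,0,0,0],[0,0,0,0,0,0],[0,0,0,0,0,0],[0,0,0,0,0,0]],
  ],
  claw=1,
)

```text
time: 43.32
position: [0.5923, 0.1468, 0.2126]
tool_rot: [1.0, -0.0, 0.0, 0.001]
ft_force: [0.2, -0.8, 1.8]
grip_width: 0.0096
grip_force: 12.0
```

```bash
python3 -c "
from h import *
piv=np.array([.6565,.055])
o=get_obs();p=o['position'][:2]-piv
r=np.hypot(*p);a0=np.arctan2(p[1],p[0]);af=-1.849+2*np.pi;print(r,a0,af)
go(*[(piv[0]+r*np.cos(a),piv[1]+r*np.sin(a),.048,0) for a in np.linspace(a0,af,13)[1:]])"
```

```text
0.11205164416177896 2.1806880383712057 4.434185307179586
t 43.33 grasp [0.5924 0.1465 0.0486] F [ 0.2 -0.8  1.8] w 0.0096 12.0
[-0.4, 0.34, 0.015, 0.002, -0.001, -0.0]
[-0.73, 0.749, 0.015, 0.002, -0.001, -0.0]
[-0.978, 1.212, 0.016, 0.002, -0.001, -0.0]
[-1.135, 1.713, 0.017, 0.002, -0.001, -0.0]
[-1.196, 2.235, 0.018, 0.002, -0.001, -0.0]
[-1.158, 2.759, 0.019, 0.002, -0.001, -0.0]
[-1.023, 3.266, 0.02, 0.002, -0.001, -0.0]
[-0.796, 3.74, 0.022, 0.002, -0.001, -0.0]
[-0.484, 4.163, 0.023, 0.002, -0.001, -0.0]
[-0.099, 4.52, 0.024, 0.002, -0.001, -0.0]
[0.347, 4.799, 0.024, 0.002, -0.001, -0.0]
[0.836, 4.99, 0.025, 0.002, -0.001, -0.0]
```

Call:
move_arm(
  commands=[
    [[-0.4,0.34,0,0,0,0],[-0.73,0.75,0,0,0,0],[-0.98,1.21,0,0,0,0],[-1.13,1.71,0,0,0,0],[-1.19,2.23,0,0,0,0],[-1.15,2.76,0,0,0,0],[-1.02,3.26,0,0,0,0],[-0.79,3.73,0,0,0,0],[-0.48,4.15,0,0,0,0],[-0.1,4.5,0,0,0,0],[0.34,4.78,0,0,0,0],[0.6,4.88,0,0,0,0]],
  ],
)

```text
time: 44.82
position: [0.618, -0.0488, 0.2128]
tool_rot: [1.0, -0.001, 0.001, 0.0]
ft_force: [0.4, 5.6, 1.1]
grip_width: 0.0094
grip_force: 12.1
```

```bash
python3 -c "
from h import *
go((.6265,-.05,.048,0))"
```

```text
t 44.83 grasp [ 0.6184 -0.0489  0.0488] F [0.4 5.6 1.1] w 0.0094 12.1
[0.212, 0.03, 0.021, 0.001, -0.002, -0.001]
```

Call:
move_arm(
  commands=[
    [[0.08,-0.03,0,0,0,0],[0.15,-0.03,0,0,0,0],[0.2,-0.03,0,0,0,0],[0.2,-0.03,0,0,0,0]],
  ],
)

```text
time: 45.32
position: [0.6221, -0.0486, 0.2128]
tool_rot: [1.0, 0.001, -0.004, 0.002]
ft_force: [-7.1, -6.2, 2.8]
grip_width: 0.0096
grip_force: 12.1
```

Call:
move_arm(
  commands=[
    [[0.04,0,0,0,0,0],[0.08,0,0,0,0,0],[0.08,0,0,0,0,0]],
  ],
)

```text
time: 45.7
position: [0.6235, -0.0486, 0.2126]
tool_rot: [1.0, 0.001, -0.007, 0.002]
ft_force: [-12.2, -7.5, 7.5]
grip_width: 0.0093
grip_force: 12.1
```

```bash
python3 -c "
from h import *
go()"
```

```text
t 45.7 grasp [ 0.6213 -0.0493  0.0487] F [-12.2  -7.5   7.5] w 0.0093 12.1
```

Call:
move_arm(
  commands=[
    [[-0.1,0,0,0,0,0],[-0.1,0,0,0,0,0],[-0.1,0,0,0,0,0],[-0.1,0,-0.5,0,0,0],[-0.1,0,-1,0,0,0],[-0.8,0,-1,0,0,0],[-1.2,0,-1,0,0,0]],
  ],
  claw=0,
)

```text
time: 46.58
position: [0.5789, -0.0467, 0.2546]
tool_rot: [1.0, 0.0, 0.001, 0.001]
ft_force: [-0.4, 0.6, 0.6]
grip_width: 0.0436
grip_force: 0.0
```

Call:
move_arm(
  commands=[
    [[0,0,0,0,0,0],[0,0,0,0,0,0],[0,0,0,0,0,0],[0,0,0,0,0,0],[0,0,0.5,0,0,0],[0,0,1,0,0,0],[0,0,1,0,0,0]],
  ],
  claw=1,
)

```text
time: 47.45
position: [0.579, -0.047, 0.2114]
tool_rot: [1.0, -0.0, -0.002, 0.001]
ft_force: [-0.2, -0.1, 0.3]
grip_width: 0.0008
grip_force: 0.0
```

```bash
python3 -c "
from h import *
go((.606,-.05,.048,0))
c=snap('top','top9');I=c['pixels']
f=pt(c,255,150,.03)
print(I[140:156:1,284:300].astype(int).sum(2).tolist() if 0 else '')
s=snap('side','side9')
P=np.array([pt(s,u,v) for v in range(140,200) for u in range(190,260)]);B=np.array([s['pixels'][v,u] for v in range(140,200) for u in range(190,260)]).astype(int)
m=(P[:,0]>.63)&(P[:,0]<.665)&(P[:,2]>.01)&(P[:,2]<.03)&(P[:,1]<.045)&(P[:,1]>-.06);q=P[m]
print(len(q),q[:,1].min(),q[:,1].max(),np.polyfit(q[:,1],q[:,0],1),q[:,0].std())
"
```

```text
t 47.45 grasp [ 0.5785 -0.0471  0.0474] F [-0.2 -0.1  0.3] w 0.0008 0.0
[0.676, 0.076, -0.016, 0.001, 0.003, -0.0]

105 -0.048528265156014605 0.04303098988675047 [0.09433975 0.65498709] 0.0059328024826994855
```

Call:
move_arm(
  commands=[
    [[0.3,0.07,0,0,0,0],[0.5,0.07,0,0,0,0],[0.6,0.07,0,0,0,0],[0.7,0.07,0,0,0,0],[0.76,0.07,0,0,0,0],[0.76,0.07,0,0,0,0]],
  ],
)

```text
time: 48.3
position: [0.6098, -0.0498, 0.2129]
tool_rot: [1.0, -0.0, 0.0, 0.001]
ft_force: [-0.5, -0.9, 0.4]
grip_width: 0.0002
grip_force: 0.0
```

Call:
move_arm(
  commands=[
    [[0.04,0,0,0,0,0],[0.08,0,0,0,0,0],[0.08,0,0,0,0,0]],
  ],
)

```text
time: 48.68
position: [0.6124, -0.0499, 0.2128]
tool_rot: [1.0, -0.0, -0.001, 0.001]
ft_force: [-2.9, -0.8, 1.2]
grip_width: 0.0004
grip_force: 1.3
```

```bash
python3 -c "
from h import *
go()"
```

```text
t 48.67 grasp [ 0.6121 -0.0501  0.0488] F [-2.9 -0.8  1.2] w 0.0004 1.3
```

Call:
move_arm(
  commands=[
    [[0.04,0,0,0,0,0],[0.06,0,0,0,0,0],[0.06,0,0,0,0,0]],
  ],
)

```text
time: 49.05
position: [0.6134, -0.0499, 0.2126]
tool_rot: [1.0, 0.0, -0.003, 0.001]
ft_force: [-6.6, -1.6, 4.8]
grip_width: 0.0008
grip_force: 3.6
```

```bash
python3 -c "
from h import *
go()"
```

```text
t 49.05 grasp [ 0.6123 -0.0501  0.0487] F [-6.6 -1.6  4.8] w 0.0008 3.6
```

Call:
move_arm(
  commands=[
    [[-0.3,0,0,0,0,0],[-1,0,0,0,0,0],[-1.8,0,-0.5,0,0,0],[-2.5,0,-2,0,0,0],[-3.5,2,-3.5,0,0,0],[-3.5,4.5,-4,0,0,0],[-3.5,6,-4,0,0,0],[-3.5,7.5,-4,0,0,0],[-3.5,7.5,-4,0,0,0],[-3.5,7.5,-4,0,0,0]],
  ],
)

```text
time: 50.3
position: [0.4751, -0.354, 0.3744]
tool_rot: [1.0, -0.002, 0.002, 0.003]
ft_force: [-0.1, 0.2, -0.8]
grip_width: 0.0005
grip_force: 0.0
```

```bash
python3 -c "
from h import *
go()
c=snap('top','topA');a=load('top0')
f=lambda x,y,z:pt(c,x,y,z)
K=c['camera_matrix']
V,U=np.mgrid[85:250,150:400]
def cl(c):
  P=np.array([pt(c,u,v) for u,v in zip(U.ravel(),V.ravel())]).reshape(*U.shape,3);m=((P[...,2]>.015)*255).astype(np.uint8)
  n,l,s,_=cv2.connectedComponentsWithStats(m)
  return [(s[i,4],[np.round(t,1) for t in cv2.minAreaRect((P[l==i][:,:2]*1000).astype(np.float32))],np.percentile(P[l==i][:,2],95).round(3)) for i in range(1,n) if s[i,4]>90]
for r in cl(c):print(r)
I=c['pixels'].astype(int)
# strip rows: bluish-grey pixels darkest along columns
for u in range(262,292,4):
  col=I[139:150,u].sum(1);print(u,139+col.argmin(),col.tolist())
"
```

```text
t 50.3 grasp [ 0.4759 -0.3552  0.2104] F [-0.1  0.2 -0.8] w 0.0005 0.0
(np.int32(4802), [array([570. , -18.2]), array([411.7, 385.5]), np.float64(0.5)], np.float64(0.063))
(np.int32(294), [array([ 498.6, -120.7]), array([ 68. , 448.9]), np.float64(45.1)], np.float64(0.036))
(np.int32(142), [array([652.6,   2.2]), array([122.5,  34.3]), np.float64(75.9)], np.float64(0.051))
(np.int32(169), [array([ 614. , -146.2]), array([53.6, 53.7]), np.float64(34.3)], np.float64(0.063))
(np.int32(364), [array([534., 184.]), array([404.8, 111.2]), np.float64(51.0)], np.float64(0.051))
(np.int32(393), [array([ 409.5, -125.6]), array([ 74.6, 378.4]), np.float64(25.0)], np.float64(0.55))
(np.int32(160), [array([515.8, 359.2]), array([96.6, 34.4]), np.float64(1.1)], np.float64(0.051))
(np.int32(4152), [array([ 418.8, -139.7]), array([125.4, 399.9]), np.float64(32.1)], np.float64(0.837))
(np.int32(133), [array([ 459.8, -109. ]), array([ 43. , 389.6]), np.float64(23.1)], np.float64(0.028))
(np.int32(267), [array([440.7,   4.8]), array([ 94.6, 104. ]), np.float64(0.1)], np.float64(0.036))
(np.int32(133), [array([468.2,   4.1]), array([68.9, 21.5]), np.float64(88.3)], np.float64(0.026))
(np.int32(189), [array([374.8, 110.1]), array([88.9, 44.6]), np.float64(50.1)], np.float64(0.063))
262 141 [321, 342, 304, 321, 368, 396, 400, 413, 420, 423, 432]
266 141 [358, 353, 282, 339, 384, 398, 396, 417, 414, 420, 432]
270 141 [366, 358, 277, 354, 393, 402, 404, 411, 414, 420, 435]
274 141 [368, 375, 257, 344, 396, 398, 395, 407, 420, 416, 432]
278 141 [387, 377, 295, 353, 385, 388, 396, 400, 410, 418, 429]
282 141 [403, 417, 314, 357, 388, 383, 383, 399, 400, 416, 426]
286 141 [418, 426, 341, 360, 378, 376, 377, 383, 393, 414, 418]
290 144 [329, 323, 300, 304, 304, 294, 325, 352, 360, 373, 372]
```

```bash
python3 -c "
from h import *
print(hand_in())"
```

```text
the job is handed in; nothing more can be done
None
```

The blue tray is the one that fits: it is fully home and flush, with the clip swung back square to its stop. The yellow and green trays jammed at the bay and are back upright on the bench, well clear of it. The job was handed in at about 50 s.

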